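Grade four succulents into a display tray

ROBOT

A 6-joint arm with a two-finger parallel gripper is mounted at the origin on the work surface. World frame = base frame: x ahead of the robot, y to its left, z up, the work surface at z = 0. Lengths are in m, angles in rad, forces in N, time in s.
With the tool pointing down it reaches from about 0.35 to 0.775 m from the base axis. Payload 5.5 kg.
Tool frame: the origin (TCP) lies where the fingers leave the gripper's body, on its centre line; the fingertips stand 73 mm ahead of it and the grasp point (between the pads) lies 54 mm ahead of it; z points along the fingers, y is the direction in which the jaws open and shut (so a half turn about z gives the same grasp; the last joint's range is limited). The gripper opens to 85 mm and grips with 20 to 120 N. Pads are 22 mm wide; open, the fingers measure 114 mm over their backs; the gripper's body (76 mm by 85 mm) begins 54 mm behind the grasp point. The pads swing forward as they close: fully open they stand 13 mm farther back than shut.
Start: joints at [1.139, 0.313, 0.046, 1.304, 0, 1.431], TCP at [0.165, 0.551, 0.304] pointing down, gripper open.
Joint ranges: [-2.76, 2.76], [-0.86, 1.69], [-1.03, 1.26], [-2.2, 2.34], [-1.47, 1.5], [-3.14, 3.14]. Speed limits (rad/s): [2.57, 2.57, 3.14, 3.14, 3.14, 3.14].

INTERFACE

Orientations are given as a unit quaternion [w, x, y, z].
In Python, from workcell import env, read_camera, job, cut_out gives the robot as it stands.
- The arm moves only by the tool servo_tool, never from a script. Its argument "deltas" is a list of rows, each an object of numbers: "dx", "dy", "dz": the shift along the world's x, y, z in mm; "rx", "ry", "rz": the turn, a rotation vector about the world's x, y, z in rad; "fingers": the closure, from -1 (fully open) to 1 (shut). A call has 1 to 8 rows; each row shifts and turns the commanded pose from where the row before left it; what a row does not reach is not made up. A row lasts 1/10 s, in which the tool goes at most 50 mm and 8.59 degrees, less where a joint would pass 70% of its speed; a pose out of reach is approached as far as the arm can. A call is refused whole if a number of a shift passes 50 or a number of a turn 0.15, either way. A call with a gripper value outside its range is refused whole. The fingers move at their own pace and stop on an object; "newtons" is the grip in N (left out, the last holds). Time passes only in rows, so rows that do not move let the fingers close. It gives the time, the measured TCP pose, the force and the opening at its end, in the units of the state.
- env.get_state(): the state, without advancing time (a new reading comes with each control period).
- read_camera(name): name is "scene" or "top" or "wrist"; returns a dict with "img" (480x640x3 uint8, red, green, blue), "intrinsics" (3x3 intrinsics, pixels), "extrinsics" (4x4, takes a point from camera to world coordinates); the wrist camera has in their place "hand_eye" (4x4, takes a point from camera to tool coordinates, whose origin is the TCP and whose axes are the flange's). Camera axes: x right, y down, z forward; pixel columns grow to the right and rows downward; lengths in m; the calibration is good to about 2 mm. A picture is of the moment at which its call begins: read the wrist's pose just before it. There is no depth.
- job.hand_in(): hands the job in, once; it reports no verdict.
Trained networks look in the newest picture that a camera, given by its name, has taken for a name from the list of things; names that differ only in an ending like _2 or _b are one class to them, and where a whole thing is asked for, a point or a joint stands for the part that bears it (a point fixed in the world has none). Each returns a list of dicts, best first, with "confidence" (0 to 1); they miss things now and then, are a little off and sometimes report something else, mostly with a low value. They report only what shows in the picture. A call takes as long as a camera call.
- cut_out(target, camera): "region" (480x640 bool, what is visible of it) and "extent" ([left, top, right, bottom] in pixels, round what is visible of it).
The state is a dict: "clock": time; "joint_pos": joint angles; "qvel": joint speeds; "tau": joint torques, N m; "tcp_pos": TCP position; "orientation": TCP orientation; "wrist_force": force on the tool from outside, world axes, zero at the start; "ft_torque": the same for the moment, N m; "finger_gap": finger opening in m.
Only numpy, scipy, OpenCV 4.12 (cv2) and the standard library are available. Lean on these libraries where they do the work, as an engineer would, in place of code of your own. Each camera call takes 0.05 s, during which the arm holds its last target. There are 200 camera calls.

TASK

Fill the grey display tray with the four potted succulents, one pot to a cell and square with it, graded by the size of the rosette: the smallest next to the red price card, then each larger one in turn, up to the largest next to the yellow card. Keep the plants upright and set them down rather than letting them drop, and leave the clay pot, the spray bottle and the trowel where they are.

Things in the scene. Friction and masses are not known exactly. Their poses are not given: they have to be found in the camera images.
- plant_purple: Potted succulent, loose: dark purple rosette 20 mm across (smallest of the four), its top about 65 mm above the pot's base. Black square pot (same for all four): rim band 56 mm square, straight-sided from 42 to 58 mm above the base, the place to grip; below it tapers from 51 to 42 mm square. Tan grit on top. About 0.14 kg. Origin: centre of the pot's underside; z up, x and y square to its faces.
- plant_blue: Potted succulent, loose: pale blue-grey rosette 31 mm across (second smallest of the four), its top about 70 mm above the pot's base. Black square pot (same for all four): rim band 56 mm square, straight-sided from 42 to 58 mm above the base, the place to grip; below it tapers from 51 to 42 mm square. Tan grit on top. About 0.14 kg. Origin: centre of the pot's underside; z up, x and y square to its faces.
- plant_orange: Potted succulent, loose: orange rosette 42 mm across (second largest of the four), its top about 74 mm above the pot's base. Black square pot (same for all four): rim band 56 mm square, straight-sided from 42 to 58 mm above the base, the place to grip; below it tapers from 51 to 42 mm square. Tan grit on top. About 0.14 kg. Origin: centre of the pot's underside; z up, x and y square to its faces.
- plant_green: Potted succulent, loose: green, red-tipped rosette 54 mm across (largest of the four), its top about 79 mm above the pot's base. Black square pot (same for all four): rim band 56 mm square, straight-sided from 42 to 58 mm above the base, the place to grip; below it tapers from 51 to 42 mm square. Tan grit on top. About 0.14 kg. Origin: centre of the pot's underside; z up, x and y square to its faces.
- tray: Pale grey tray, fixed: a row of four square cells along its y, 288 by 72 mm, 14 mm high. Origin: centre of its underside, on the bench; z up. Cell centres at x = 0, y = -108, -36, 36, 108 mm; cells 64 mm square inside, floor at 3 mm; outer walls 4 mm, ribs between 8 mm thick, 10 mm high. Seated pots stand 16 mm apart along the row: fingers fit only on the long sides (closing along x).
- card_red: Blank red price card, 44 by 30 mm, tilted in a black clip fixed on an end tab of the tray, 45 mm high; marks the end for the smallest plant. Which end of the tray it is on varies. Origin: on the tray's centre line at bench level, 160 mm from the tray's centre: the cells' centres are 52, 124, 196 and 268 mm from it.
- card_yellow: Blank yellow price card, 44 by 30 mm, tilted in a black clip fixed on an end tab of the tray, 45 mm high; marks the end for the largest plant. Which end of the tray it is on varies. Origin: on the tray's centre line at bench level, 160 mm from the tray's centre: the cells' centres are 52, 124, 196 and 268 mm from it.
- clay_pot: Bystander: empty round terracotta pot, loose, 84 mm across the rim, 75 mm high. Origin: centre of its underside. To be left alone.
- spray_bottle: Bystander: pale spray bottle with a green trigger head, loose, 66 mm in diameter, 175 mm high. Origin: centre of its underside. To be left alone.
- trowel: Bystander: hand trowel with a wooden handle and steel blade, loose, lying flat beyond the tray, 255 mm long along its x, 50 mm wide, 27 mm high. Origin: near its middle, at bench level. To be left alone.

How it is judged:
At the end, for the whole second after the job is handed in: All at rest, each pot upright (0.10 rad) on its own cell's floor, within about 13 mm of the cell's centre and square with the tray to 0.30 rad; order from the red card to the yellow: purple (20 mm), blue (31), orange (42), green (54 mm) (horizontal distance between plant_purple and card_red between 0.039 and 0.065 m and horizontal distance between plant_purple and card_yellow between 0.255 and 0.281 m and x of plant_purple in the frame of tray between -0.013 and 0.013 m and height (world z) of plant_purple between 0 and 0.006 m and angle between each of plant_purple, plant_blue, plant_orange, plant_green's own z axis and vertical below 0.1 rad and (angle between the x axis of plant_purple and the x axis of tray, either way round below 0.3 rad or angle between the x axis of plant_purple and the y axis of tray, either way round below 0.3 rad) and linear speed of each of plant_purple, plant_blue, plant_orange, plant_green below 0.02 m/s and angular speed of each of plant_purple, plant_blue, plant_orange, plant_green below 0.2 rad/s and horizontal distance between plant_blue and card_red between 0.111 and 0.137 m and horizontal distance between plant_blue and card_yellow between 0.183 and 0.209 m and x of plant_blue in the frame of tray between -0.013 and 0.013 m and height (world z) of plant_blue between 0 and 0.006 m and (angle between the x axis of plant_blue and the x axis of tray, either way round below 0.3 rad or angle between the x axis of plant_blue and the y axis of tray, either way round below 0.3 rad) and horizontal distance between plant_orange and card_red between 0.183 and 0.209 m and horizontal distance between plant_orange and card_yellow between 0.111 and 0.137 m and x of plant_orange in the frame of tray between -0.013 and 0.013 m and height (world z) of plant_orange between 0 and 0.006 m and (angle between the x axis of plant_orange and the x axis of tray, either way round below 0.3 rad or angle between the x axis of plant_orange and the y axis of tray, either way round below 0.3 rad) and horizontal distance between plant_green and card_red between 0.255 and 0.281 m and horizontal distance between plant_green and card_yellow between 0.039 and 0.065 m and x of plant_green in the frame of tray between -0.013 and 0.013 m and height (world z) of plant_green between 0 and 0.006 m and (angle between the x axis of plant_green and the x axis of tray, either way round below 0.3 rad or angle between the x axis of plant_green and the y axis of tray, either way round below 0.3 rad)); the robot touches nothing.
It fails at once if a plant is tipped over (more than 35 degrees) (angle between any of plant_purple, plant_blue, plant_orange, plant_green's own z axis and vertical above 0.61 rad).
It fails at once if a plant is dropped (falls free at over 0.65 m/s, about 20 mm) ((linear speed of plant_purple above 0.65 m/s and contact force between plant_purple and anything else below 0.01 N) or (linear speed of plant_blue above 0.65 m/s and contact force between plant_blue and anything else below 0.01 N) or (linear speed of plant_orange above 0.65 m/s and contact force between plant_orange and anything else below 0.01 N) or (linear speed of plant_green above 0.65 m/s and contact force between plant_green and anything else below 0.01 N)).
It fails at once if the clay pot, the spray bottle or the trowel is moved by more than 25 mm (distance of any of clay_pot, spray_bottle, trowel from where it was at the start of the episode above 0.025 m).
It also fails if it takes over 102 s, if anything falls off the work surface, if the arm or the gripper's body presses on something with over 40 N, if the wrist force passes 120 N, or if a joint passes its speed limit or range.

## Working session

There is one attempt and no reset: what is moved stays moved. The work goes in short steps, Python scripts to look and compute and a tool call to move; the robot and the scene stay as the last step left them, time stands still between calls to the robot, and variables do not carry over. Pictures are saved under pics/ and viewed, about 12 in all and at most 16, crops included, and the job is handed in when it is done.

Besides the shell and the picture viewer there is one more tool, called in YAML: its name, and indented under it one key for each argument. servo_tool: Moves the arm, as the interface text tells. Its arguments: {"type":"object","properties":{"deltas":{"type":"array"},"newtons":{"type":"number"}},"required":["deltas"]}

```bash
ls; mkdir -p pics; python3 - <<'E'
from workcell import env, read_camera, job, cut_out
import cv2, numpy as np
print(env.get_state())
for n in ("top","scene"):
    c=read_camera(n); cv2.imwrite(f"pics/{n}0.png",c["img"][:,:,::-1]); print(n,c["intrinsics"].round(1).tolist(),c["extrinsics"].round(4).tolist())
    for t in ("plant_purple","plant_blue","plant_orange","plant_green","tray","card_red","card_yellow","clay_pot","spray_bottle","trowel"):
        for d in cut_out(t,n)[:2]: print(t,round(d["confidence"],2),[round(float(v)) for v in d["extent"]])
E
```

```text
pics
{'clock': 0.0, 'joint_pos': array([ 1.13936254e+00,  3.14027875e-01,  4.49587030e-02,  1.30357567e+00,
       -2.59030060e-05,  1.43119139e+00]), 'qvel': array([-7.12964649e-04,  1.29669805e-03,  2.37289344e-05, -1.10053465e-03,
        9.97593752e-04, -2.90872487e-04]), 'tau': array([ 4.57058222e-04, -4.80626786e+01,  2.98533297e+01,  1.94089237e-02,
        4.86272552e-05, -2.73035354e-07]), 'tcp_pos': array([0.16528779, 0.55033623, 0.30298481]), 'orientation': array([-2.47895034e-04,  1.45397122e-01,  9.89372944e-01, -8.90486202e-04]), 'wrist_force': array([ 0.01222767, -0.29992974,  0.68817161]), 'ft_torque': array([-0.01334731, -0.03346094,  0.04709165]), 'finger_gap': 0.08547147192274233}
top [[574.0, 0.0, 325.5], [0.0, 574.0, 243.1], [0.0, 0.0, 1.0]] [[0.0229, -0.9958, 0.0883, 0.4767], [-0.9997, -0.0237, -0.0074, 0.0035], [0.0094, -0.0881, -0.9961, 1.4641], [0.0, 0.0, 0.0, 1.0]]
plant_purple 0.79 [335, 283, 367, 315]
plant_blue 0.78 [420, 287, 448, 318]
plant_blue 0.72 [269, 286, 301, 313]
plant_orange 0.7 [271, 284, 302, 313]
plant_green 0.76 [192, 292, 221, 320]
plant_green 0.41 [268, 253, 285, 265]
card_red 0.73 [270, 253, 286, 266]
card_red 0.35 [333, 284, 369, 315]
card_yellow 0.62 [394, 233, 412, 248]
spray_bottle 0.79 [138, 232, 176, 270]
trowel 0.92 [331, 132, 354, 227]
scene [[500.3, 0.0, 322.0], [0.0, 500.3, 243.0], [0.0, 0.0, 1.0]] [[-0.085, 0.7689, -0.6337, 1.3007], [0.9963, 0.0755, -0.042, 0.0639], [0.0156, -0.6349, -0.7725, 0.8639], [0.0, 0.0, 0.0, 1.0]]
plant_purple 0.83 [273, 170, 305, 205]
plant_blue 0.62 [186, 166, 222, 201]
plant_orange 0.73 [344, 178, 373, 210]
plant_green 0.88 [426, 174, 453, 211]
plant_green 0.62 [219, 220, 378, 258]
tray 0.79 [217, 221, 377, 259]
card_red 0.78 [359, 219, 379, 235]
card_yellow 0.62 [210, 228, 234, 242]
clay_pot 0.69 [102, 180, 146, 226]
spray_bottle 0.69 [217, 220, 377, 258]
spray_bottle 0.6 [484, 179, 533, 266]
trowel 0.7 [279, 258, 300, 370]
```

```bash
python3 - <<'E'
import cv2
a=cv2.imread("pics/top0.png")[110:350,110:550]
cv2.imwrite("pics/top0c.png",cv2.resize(a,(800,436),interpolation=cv2.INTER_CUBIC))
a=cv2.imread("pics/scene0.png")[140:290,90:550]
cv2.imwrite("pics/scene0c.png",cv2.resize(a,(800,261),interpolation=cv2.INTER_CUBIC))
E
```

```text
(no output)
```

View pics/top0c.png

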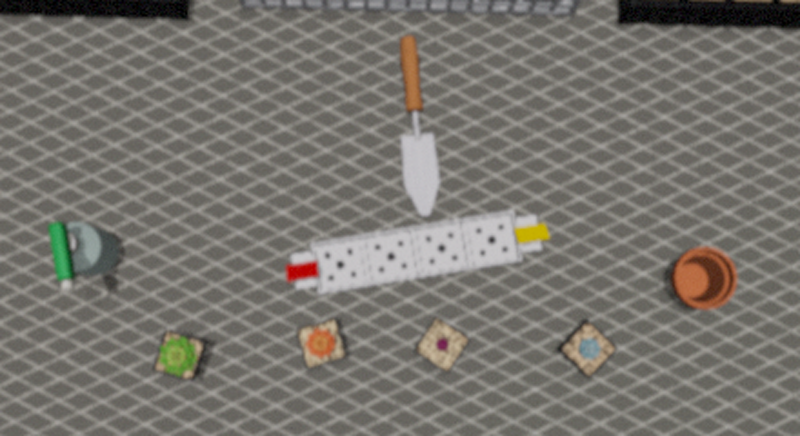

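View pics/scene0c.png

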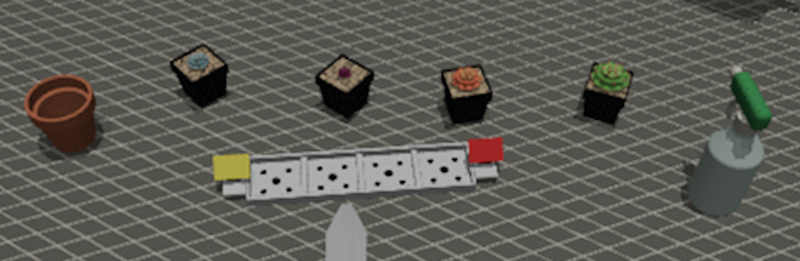

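The top view shows the red card at the +y end (left, crop px 302,271) and yellow at the −y end (532,233). The pots from left to right are green, orange, purple and blue. Next I'll measure the poses in rectified views.

```bash
cat > h.py <<'E'
from workcell import env, read_camera, job, cut_out
import cv2, numpy as np
from scipy.spatial.transform import Rotation as R
X0,X1,Y0,Y1=0.35,0.75,-0.35,0.40   # rectified: 1 mm/px, col=(Y1-y), row=(X1-x)
def rect(c,z,E=None):
    E=c["extrinsics"] if E is None else E
    Ei=np.linalg.inv(E)
    P=c["intrinsics"]@Ei[:3]
    H=np.array([P[:,0],P[:,1],P[:,2]*z+P[:,3]]).T   # (x,y,1)->px
    A=np.array([[0,-.001,X1],[-.001,0,Y1],[0,0,1]])  # (col,row,1)->(x,y)
    return cv2.warpPerspective(c["img"],H@A,(750,400),flags=cv2.INTER_LINEAR|cv2.WARP_INVERSE_MAP)
def w(p): return np.array([X1-p[1]/1000,Y1-p[0]/1000])
def yaw(): 
    y=R.from_quat(np.roll(env.get_state()["orientation"],-1)).as_matrix()[:,1]
    return np.degrees(np.arctan2(y[1],y[0]))
E
python3 - <<'E'
from h import *
for n in("top","scene"):
    c=read_camera(n); 
    im=rect(c,0.056); hsv=cv2.cvtColor(im,cv2.COLOR_RGB2HSV)
    m=((hsv[...,2]>75)&(hsv[...,1]>55)).astype(np.uint8)
    m=cv2.morphologyEx(m,cv2.MORPH_CLOSE,np.ones((9,9)));m=cv2.morphologyEx(m,cv2.MORPH_OPEN,np.ones((15,15)))
    out=im.copy()
    for k in cv2.findContours(m,0,2)[0]:
        r=cv2.minAreaRect(k)
        if 30<min(r[1]) and max(r[1])<75:
            cv2.drawContours(out,[cv2.boxPoints(r).astype(int)],0,(255,0,0),1)
            e=np.degrees(np.arctan2(*(w(cv2.boxPoints(r)[1])-w(cv2.boxPoints(r)[0]))[::-1]))
            print(n,w(r[0]).round(4),np.round(r[1]),"face dir mod90",round(e%90,1))
    cv2.imwrite(f"pics/r_{n}.png",out[:,:,::-1])
    t=rect(c,0.003); g=cv2.cvtColor(t,cv2.COLOR_RGB2HSV)
    m=((g[...,2]>140)&(g[...,1]<40)).astype(np.uint8); m=cv2.morphologyEx(m,cv2.MORPH_CLOSE,np.ones((11,11)))
    m=cv2.morphologyEx(m,cv2.MORPH_OPEN,np.ones((25,25)))
    k=max(cv2.findContours(m,0,2)[0],key=cv2.contourArea); r=cv2.minAreaRect(k); print("tray",w(r[0]),r[1:])
    mask=cv2.erode(cv2.fillPoly(np.zeros_like(m),[k],1),np.ones((9,9)))
    d=((g[...,2]<110)&(mask>0)).astype(np.uint8)
    N,L,S,C=cv2.connectedComponentsWithStats(d)
    pts=[(S[i,4],*w(C[i]).round(4)) for i in range(1,N) if S[i,4]>15]; print(sorted(pts)[::-1][:8])
    cv2.drawContours(t,[cv2.boxPoints(r).astype(int)],0,(255,0,0),1); cv2.imwrite(f"pics/t_{n}.png",t[:,:,::-1])
E
python3 -c "
import cv2,numpy as np
a=[cv2.imread(f'pics/{k}.png')for k in('r_top','r_scene','t_top')]
cv2.imwrite('pics/m1.png',np.vstack([a[0][180:380],a[1][180:380],a[2][60:260]]))"
```

```text
top [0.4428 0.2761] [57. 56.] face dir mod90 72.5
top [0.4638 0.0856] [52. 54.] face dir mod90 15.6
top [ 0.4654 -0.0769] [53. 53.] face dir mod90 58.0
top [ 0.4645 -0.2645] [63. 43.] face dir mod90 0.0
tray [ 0.59253305 -0.03158585] ((84.96588897705078, 311.2966613769531), 79.57928466796875)
[(np.int32(31), np.float64(0.6134), np.float64(-0.1465)), (np.int32(31), np.float64(0.5866), np.float64(-0.0055)), (np.int32(31), np.float64(0.5735), np.float64(0.0654)), (np.int32(25), np.float64(0.6), np.float64(-0.0764))]
scene [0.4355 0.277 ] [63. 54.] face dir mod90 0.0
scene [0.4597 0.087 ] [56. 51.] face dir mod90 17.5
scene [ 0.469  -0.2715] [42. 53.] face dir mod90 0.0
scene [ 0.4646 -0.0748] [50. 50.] face dir mod90 57.1
scene [0.5805 0.117 ] [45. 44.] face dir mod90 0.0
scene [ 0.6376 -0.1903] [44. 46.] face dir mod90 12.3
tray [ 0.5827     -0.03889996] ((75.00543212890625, 292.95733642578125), 79.3803482055664)
[(np.int32(873), np.float64(0.5438), np.float64(0.0219)), (np.int32(439), np.float64(0.5632), np.float64(-0.0814)), (np.int32(390), np.float64(0.5762), np.float64(-0.1494)), (np.int32(110), np.float64(0.5987), np.float64(-0.0745)), (np.int32(99), np.float64(0.6123), np.float64(-0.1452)), (np.int32(98), np.float64(0.5721), np.float64(0.0672)), (np.int32(97), np.float64(0.5852), np.float64(-0.0038)), (np.int32(45), np.float64(0.6179), np.float64(-0.0871))]
```

View pics/m1.png

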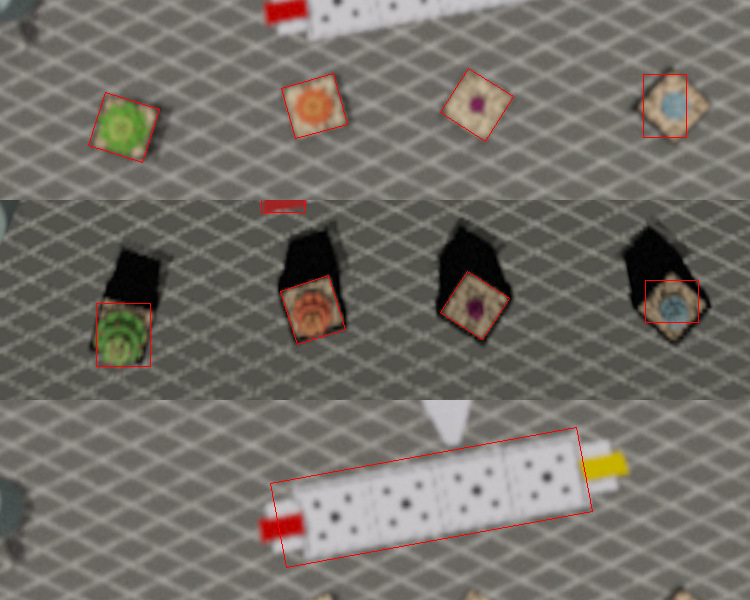

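The rectified views show the top pots boxed and agreeing between cameras to a few mm, except blue, whose box misses; by eye its centre is about (0.465, −0.273). The floor holes give cell centres, starting from red, of (0.573, 0.066), (0.586, −0.005), (0.599, −0.076) and (0.613, −0.146), with tray yaw ≈10.7°. I'll pick green first.

servo_tool:
  deltas:
    - {"dx": 34,"dy": -34,"dz": -10,"fingers": -1}
    - {"dx": 34,"dy": -34,"dz": -10}
    - {"dx": 35,"dy": -34,"dz": -10}
    - {"dx": 35,"dy": -34,"dz": -10}
    - {"dx": 35,"dy": -34,"dz": -10}
    - {"dx": 35,"dy": -34,"dz": -10}
    - {"dx": 34,"dy": -35,"dz": -10}
    - {"dx": 34,"dy": -35,"dz": -10}
  newtons: 40

```text
invalid input at $.deltas[0]: expected keys dx, dy, dz, rx, ry, rz, fingers
```

servo_tool:
  deltas:
    - {"dx": 34,"dy": -34,"dz": -10,"rx": 0,"ry": 0,"rz": 0,"fingers": -1}
    - {"dx": 34,"dy": -34,"dz": -10,"rx": 0,"ry": 0,"rz": 0,"fingers": -1}
    - {"dx": 35,"dy": -34,"dz": -10,"rx": 0,"ry": 0,"rz": 0,"fingers": -1}
    - {"dx": 35,"dy": -34,"dz": -10,"rx": 0,"ry": 0,"rz": 0,"fingers": -1}
    - {"dx": 35,"dy": -34,"dz": -10,"rx": 0,"ry": 0,"rz": 0,"fingers": -1}
    - {"dx": 35,"dy": -34,"dz": -10,"rx": 0,"ry": 0,"rz": 0,"fingers": -1}
    - {"dx": 34,"dy": -35,"dz": -10,"rx": 0,"ry": 0,"rz": 0,"fingers": -1}
    - {"dx": 34,"dy": -35,"dz": -10,"rx": 0,"ry": 0,"rz": 0,"fingers": -1}
  newtons: 40

```text
clock: 2.0
tcp_pos: [0.4427, 0.2752, 0.2238]
orientation: [0.0, 0.145, 0.989, 0.0]
wrist_force: [0.8, 1.4, -0.2]
finger_gap: 0.0851
```

```bash
cat >> h.py <<'E'
def wrist(z=0.056):
    s=env.get_state(); c=read_camera("wrist")
    T=np.eye(4); T[:3,:3]=R.from_quat(np.roll(s["orientation"],-1)).as_matrix(); T[:3,3]=s["tcp_pos"]
    return s,rect(c,z,T@c["hand_eye"]),c
E
python3 - <<'E'
from h import *
s,im,c=wrist(); print(s["tcp_pos"],yaw())
p=s["tcp_pos"]; col,row=int((Y1-p[1])*1000),int((X1-p[0])*1000)
cv2.drawMarker(im,(col,row),(255,0,255),0,8,1)
a=im[max(row-75,0):row+75,max(col-100,0):col+100]
cv2.imwrite("pics/w1.png",cv2.resize(a,None,fx=2.5,fy=2.5)[:,:,::-1])
E
```

```text
[0.44267483 0.27516007 0.22382303] 72.91767877483083
```

View pics/w1.png

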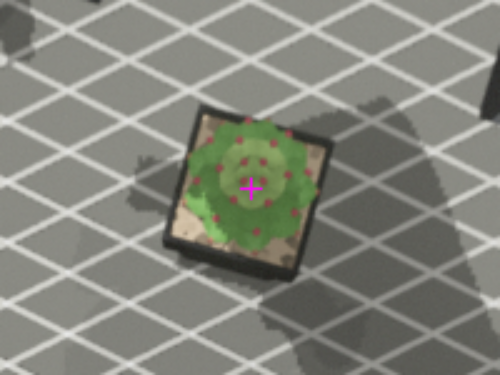

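The wrist view shows green's rim centre at px (248,191) and the TCP marker at (251,188), so it's centred to about 1 mm and yaw is within 2°. Descending to grip.

servo_tool:
  deltas:
    - {"dx": 0,"dy": 1,"dz": -35,"rx": 0,"ry": 0,"rz": 0.03,"fingers": -1}
    - {"dx": 0,"dy": 0,"dz": -35,"rx": 0,"ry": 0,"rz": 0,"fingers": -1}
    - {"dx": 0,"dy": 0,"dz": -30,"rx": 0,"ry": 0,"rz": 0,"fingers": -1}
    - {"dx": 0,"dy": 0,"dz": -24,"rx": 0,"ry": 0,"rz": 0,"fingers": -1}
    - {"dx": 0,"dy": 0,"dz": 0,"rx": 0,"ry": 0,"rz": 0,"fingers": 1}
    - {"dx": 0,"dy": 0,"dz": 0,"rx": 0,"ry": 0,"rz": 0,"fingers": 1}
    - {"dx": 0,"dy": 0,"dz": 0,"rx": 0,"ry": 0,"rz": 0,"fingers": 1}
    - {"dx": 0,"dy": 0,"dz": 0,"rx": 0,"ry": 0,"rz": 0,"fingers": 1}
  newtons: 40

```text
clock: 2.85
tcp_pos: [0.4423, 0.2782, 0.1013]
orientation: [0.001, 0.13, 0.991, 0.001]
wrist_force: [0.5, 0.5, -1.7]
finger_gap: 0.0554
```

servo_tool:
  deltas:
    - {"dx": 0,"dy": 0,"dz": 10,"rx": 0,"ry": 0,"rz": 0,"fingers": 1}
    - {"dx": 0,"dy": 0,"dz": 25,"rx": 0,"ry": 0,"rz": 0,"fingers": 1}
    - {"dx": 0,"dy": 0,"dz": 35,"rx": 0,"ry": 0,"rz": 0,"fingers": 1}
    - {"dx": 0,"dy": 0,"dz": 30,"rx": 0,"ry": 0,"rz": 0,"fingers": 1}
    - {"dx": 5,"dy": -14,"dz": 20,"rx": 0,"ry": 0,"rz": -0.04,"fingers": 1}
    - {"dx": 13,"dy": -30,"dz": 0,"rx": 0,"ry": 0,"rz": -0.08,"fingers": 1}
    - {"dx": 13,"dy": -30,"dz": 0,"rx": 0,"ry": 0,"rz": -0.08,"fingers": 1}
    - {"dx": 13,"dy": -30,"dz": 0,"rx": 0,"ry": 0,"rz": -0.08,"fingers": 1}

```text
clock: 3.65
tcp_pos: [0.4859, 0.1729, 0.2217]
orientation: [0.001, 0.269, 0.963, 0.001]
wrist_force: [0.2, 0.7, -2.1]
finger_gap: 0.0552
```

servo_tool:
  deltas:
    - {"dx": 13,"dy": -32,"dz": 0,"rx": 0,"ry": 0,"rz": -0.1,"fingers": 1}
    - {"dx": 13,"dy": -32,"dz": 0,"rx": 0,"ry": 0,"rz": -0.1,"fingers": 1}
    - {"dx": 13,"dy": -32,"dz": 0,"rx": 0,"ry": 0,"rz": -0.1,"fingers": 1}
    - {"dx": 13,"dy": -32,"dz": 0,"rx": 0,"ry": 0,"rz": -0.1,"fingers": 1}
    - {"dx": 13,"dy": -32,"dz": 0,"rx": 0,"ry": 0,"rz": -0.1,"fingers": 1}
    - {"dx": 13,"dy": -32,"dz": 0,"rx": 0,"ry": 0,"rz": -0.1,"fingers": 1}
    - {"dx": 13,"dy": -32,"dz": 0,"rx": 0,"ry": 0,"rz": -0.1,"fingers": 1}
    - {"dx": 13,"dy": -32,"dz": 0,"rx": 0,"ry": 0,"rz": -0.08,"fingers": 1}

```text
clock: 4.45
tcp_pos: [0.5899, -0.0836, 0.2213]
orientation: [0.001, 0.615, 0.788, 0.0]
wrist_force: [1.6, -0.1, -1.9]
finger_gap: 0.0552
```

servo_tool:
  deltas:
    - {"dx": 10,"dy": -25,"dz": 0,"rx": 0,"ry": 0,"rz": -0.03,"fingers": 1}
    - {"dx": 8,"dy": -23,"dz": 0,"rx": 0,"ry": 0,"rz": -0.03,"fingers": 1}
    - {"dx": 5,"dy": -14,"dz": 0,"rx": 0,"ry": 0,"rz": 0,"fingers": 1}
    - {"dx": 0,"dy": 0,"dz": -25,"rx": 0,"ry": 0,"rz": 0,"fingers": 1}
    - {"dx": 0,"dy": 0,"dz": -30,"rx": 0,"ry": 0,"rz": 0,"fingers": 1}
    - {"dx": 0,"dy": 0,"dz": -25,"rx": 0,"ry": 0,"rz": 0,"fingers": 1}
    - {"dx": 0,"dy": 0,"dz": -10,"rx": 0,"ry": 0,"rz": 0,"fingers": 1}
    - {"dx": 0,"dy": 0,"dz": 0,"rx": 0,"ry": 0,"rz": 0,"fingers": 1}

```text
clock: 5.25
tcp_pos: [0.6115, -0.1435, 0.1288]
orientation: [-0.001, 0.637, 0.771, -0.0]
wrist_force: [0.1, -1.1, -1.2]
finger_gap: 0.0553
```

```bash
python3 - <<'E'
from h import *
s=env.get_state(); print(s["tcp_pos"],yaw())
c=read_camera("scene"); a=c["img"][190:300,170:420]
c2=read_camera("wrist")["img"]
a=cv2.resize(a,(750,330)); b=cv2.resize(c2,(360,270))
o=np.zeros((600,750,3),np.uint8);o[:330]=a;o[330:,:360]=b
cv2.imwrite("pics/p1.png",o[:,:,::-1])
E
```

```text
[ 0.61145155 -0.14354371  0.12882203] 10.876634192815501
```

View pics/p1.png

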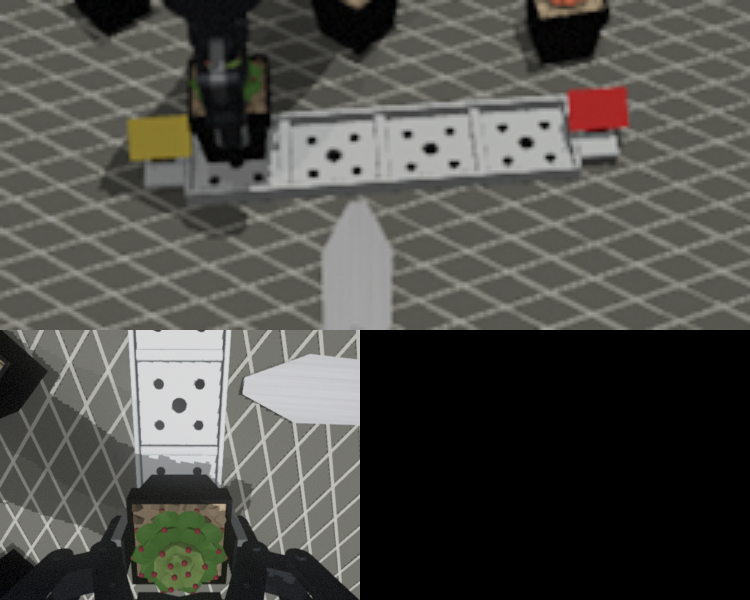

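The green pot hangs over the yellow-end cell (wrist view: centred between the long walls). Next I'll lower it, release it and retreat.

servo_tool:
  deltas:
    - {"dx": 1,"dy": -2,"dz": -10,"rx": 0,"ry": 0,"rz": 0,"fingers": 1}
    - {"dx": 0,"dy": 0,"dz": -8,"rx": 0,"ry": 0,"rz": 0,"fingers": 1}
    - {"dx": 0,"dy": 0,"dz": -5,"rx": 0,"ry": 0,"rz": 0,"fingers": 1}
    - {"dx": 0,"dy": 0,"dz": -2,"rx": 0,"ry": 0,"rz": 0,"fingers": 1}
    - {"dx": 0,"dy": 0,"dz": 0,"rx": 0,"ry": 0,"rz": 0,"fingers": 1}

```text
clock: 5.85
tcp_pos: [0.6131, -0.1462, 0.1044]
orientation: [-0.0, 0.637, 0.771, -0.0]
wrist_force: [-0.2, 1.3, -1.1]
finger_gap: 0.0554
```

servo_tool:
  deltas:
    - {"dx": 0,"dy": 0,"dz": -1,"rx": 0,"ry": 0,"rz": 0,"fingers": 1}
    - {"dx": 0,"dy": 0,"dz": 0,"rx": 0,"ry": 0,"rz": 0,"fingers": 1}
    - {"dx": 0,"dy": 0,"dz": 0,"rx": 0,"ry": 0,"rz": 0,"fingers": -1}
    - {"dx": 0,"dy": 0,"dz": 0,"rx": 0,"ry": 0,"rz": 0,"fingers": -1}
    - {"dx": 0,"dy": 0,"dz": 0,"rx": 0,"ry": 0,"rz": 0,"fingers": -1}
    - {"dx": 0,"dy": 0,"dz": 0,"rx": 0,"ry": 0,"rz": 0,"fingers": -1}
    - {"dx": 0,"dy": 0,"dz": 20,"rx": 0,"ry": 0,"rz": 0,"fingers": -1}
    - {"dx": 0,"dy": 0,"dz": 40,"rx": 0,"ry": 0,"rz": 0,"fingers": -1}

```text
clock: 6.65
tcp_pos: [0.6112, -0.1455, 0.161]
orientation: [-0.003, 0.637, 0.771, -0.001]
wrist_force: [0.9, 1.0, -0.4]
finger_gap: 0.0855
```

servo_tool:
  deltas:
    - {"dx": 0,"dy": 0,"dz": 30,"rx": 0,"ry": 0,"rz": 0,"fingers": -1}
    - {"dx": -28,"dy": -26,"dz": 28,"rx": 0,"ry": 0,"rz": 0.14,"fingers": -1}
    - {"dx": -30,"dy": -26,"dz": 0,"rx": 0,"ry": 0,"rz": 0.14,"fingers": -1}
    - {"dx": -30,"dy": -26,"dz": 0,"rx": 0,"ry": 0,"rz": 0.14,"fingers": -1}
    - {"dx": -30,"dy": -25,"dz": 0,"rx": 0,"ry": 0,"rz": 0.14,"fingers": -1}
    - {"dx": -29,"dy": -25,"dz": 0,"rx": 0,"ry": 0,"rz": 0,"fingers": -1}
    - {"dx": 0,"dy": 0,"dz": 0,"rx": 0,"ry": 0,"rz": 0,"fingers": -1}
    - {"dx": 0,"dy": 0,"dz": 0,"rx": 0,"ry": 0,"rz": 0,"fingers": -1}

```text
clock: 7.45
tcp_pos: [0.4661, -0.2749, 0.2223]
orientation: [0.0, 0.4, 0.916, 0.0]
wrist_force: [1.0, -0.2, -0.3]
finger_gap: 0.0855
```

```bash
cat > look.py <<'E'
from h import *
import sys
s,im,c=wrist(); print(s["tcp_pos"].round(4),round(yaw(),1))
p=s["tcp_pos"]; col,row=int((Y1-p[1])*1000),int((X1-p[0])*1000)
cv2.drawMarker(im,(col,row),(255,0,255),0,8,1)
a=im[row-60:row+60,col-60:col+60]
a=cv2.resize(a,None,fx=3,fy=3)
t=read_camera("top")["img"]; b=cv2.resize(t[200:330,170:460],(435,195))
o=np.zeros((360,800,3),np.uint8); o[:,:360]=a; o[:195,365:]=b
cv2.imwrite(f"pics/{sys.argv[1]}.png",o[:,:,::-1])
E
python3 look.py w2
```

```text
[ 0.4661 -0.2749  0.2223] 42.9
```

View pics/w2.png

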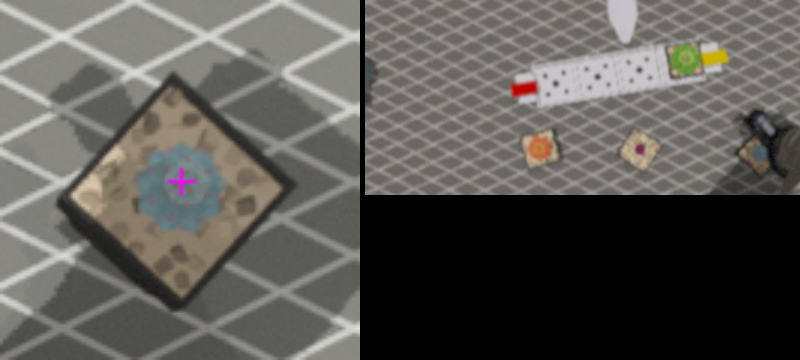

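Blue's rim corners in the wrist view are (62,200), (173,76), (292,186) and (180,305), giving yaw ≈48° and a centre about 3 mm toward −x. The top view shows green seated at the yellow end.

servo_tool:
  deltas:
    - {"dx": -3,"dy": 1,"dz": -30,"rx": 0,"ry": 0,"rz": 0.085,"fingers": -1}
    - {"dx": 0,"dy": 0,"dz": -35,"rx": 0,"ry": 0,"rz": 0,"fingers": -1}
    - {"dx": 0,"dy": 0,"dz": -33,"rx": 0,"ry": 0,"rz": 0,"fingers": -1}
    - {"dx": 0,"dy": 0,"dz": -23,"rx": 0,"ry": 0,"rz": 0,"fingers": -1}
    - {"dx": 0,"dy": 0,"dz": 0,"rx": 0,"ry": 0,"rz": 0,"fingers": 1}
    - {"dx": 0,"dy": 0,"dz": 0,"rx": 0,"ry": 0,"rz": 0,"fingers": 1}
    - {"dx": 0,"dy": 0,"dz": 0,"rx": 0,"ry": 0,"rz": 0,"fingers": 1}
    - {"dx": 0,"dy": 0,"dz": 0,"rx": 0,"ry": 0,"rz": 0,"fingers": 1}

```text
clock: 8.35
tcp_pos: [0.4645, -0.2737, 0.1024]
orientation: [0.001, 0.36, 0.933, -0.0]
wrist_force: [0.3, 0.4, -1.6]
finger_gap: 0.0553
```

servo_tool:
  deltas:
    - {"dx": 0,"dy": 0,"dz": 10,"rx": 0,"ry": 0,"rz": 0,"fingers": 1}
    - {"dx": 0,"dy": 0,"dz": 25,"rx": 0,"ry": 0,"rz": 0,"fingers": 1}
    - {"dx": 0,"dy": 0,"dz": 35,"rx": 0,"ry": 0,"rz": 0,"fingers": 1}
    - {"dx": 0,"dy": 0,"dz": 30,"rx": 0,"ry": 0,"rz": 0,"fingers": 1}
    - {"dx": 6,"dy": 13,"dz": 20,"rx": 0,"ry": 0,"rz": -0.06,"fingers": 1}
    - {"dx": 12,"dy": 27,"dz": 0,"rx": 0,"ry": 0,"rz": -0.065,"fingers": 1}
    - {"dx": 12,"dy": 27,"dz": 0,"rx": 0,"ry": 0,"rz": -0.065,"fingers": 1}
    - {"dx": 12,"dy": 27,"dz": 0,"rx": 0,"ry": 0,"rz": -0.065,"fingers": 1}

```text
clock: 9.15
tcp_pos: [0.5059, -0.1787, 0.2227]
orientation: [0.001, 0.477, 0.879, 0.0]
wrist_force: [0.9, 0.9, -1.1]
finger_gap: 0.0553
```

servo_tool:
  deltas:
    - {"dx": 13,"dy": 29,"dz": 0,"rx": 0,"ry": 0,"rz": -0.065,"fingers": 1}
    - {"dx": 13,"dy": 29,"dz": 0,"rx": 0,"ry": 0,"rz": -0.065,"fingers": 1}
    - {"dx": 13,"dy": 29,"dz": 0,"rx": 0,"ry": 0,"rz": -0.065,"fingers": 1}
    - {"dx": 13,"dy": 29,"dz": 0,"rx": 0,"ry": 0,"rz": -0.065,"fingers": 1}
    - {"dx": 13,"dy": 29,"dz": 0,"rx": 0,"ry": 0,"rz": -0.065,"fingers": 1}
    - {"dx": 13,"dy": 27,"dz": 0,"rx": 0,"ry": 0,"rz": -0.065,"fingers": 1}
    - {"dx": 2,"dy": 4,"dz": 0,"rx": 0,"ry": 0,"rz": 0,"fingers": 1}
    - {"dx": 0,"dy": 0,"dz": 0,"rx": 0,"ry": 0,"rz": 0,"fingers": 1}

```text
clock: 9.95
tcp_pos: [0.5857, -0.0025, 0.2218]
orientation: [0.001, 0.636, 0.771, 0.0]
wrist_force: [-0.8, -0.6, -2.4]
finger_gap: 0.0552
```

servo_tool:
  deltas:
    - {"dx": 0,"dy": -2,"dz": -20,"rx": 0,"ry": 0,"rz": 0,"fingers": 1}
    - {"dx": 0,"dy": 0,"dz": -30,"rx": 0,"ry": 0,"rz": 0,"fingers": 1}
    - {"dx": 0,"dy": 0,"dz": -28,"rx": 0,"ry": 0,"rz": 0,"fingers": 1}
    - {"dx": 0,"dy": 0,"dz": -18,"rx": 0,"ry": 0,"rz": 0,"fingers": 1}
    - {"dx": 0,"dy": 0,"dz": -10,"rx": 0,"ry": 0,"rz": 0,"fingers": 1}
    - {"dx": 0,"dy": 0,"dz": -7,"rx": 0,"ry": 0,"rz": 0,"fingers": 1}
    - {"dx": 0,"dy": 0,"dz": -3,"rx": 0,"ry": 0,"rz": 0,"fingers": 1}
    - {"dx": 0,"dy": 0,"dz": 0,"rx": 0,"ry": 0,"rz": 0,"fingers": 1}

```text
clock: 10.75
tcp_pos: [0.5857, -0.0056, 0.1054]
orientation: [0.0, 0.637, 0.771, 0.0]
wrist_force: [0.3, -1.0, -1.1]
finger_gap: 0.0553
```

servo_tool:
  deltas:
    - {"dx": 0,"dy": 0,"dz": -1,"rx": 0,"ry": 0,"rz": 0,"fingers": 1}
    - {"dx": 0,"dy": 0,"dz": 0,"rx": 0,"ry": 0,"rz": 0,"fingers": 1}
    - {"dx": 0,"dy": 0,"dz": 0,"rx": 0,"ry": 0,"rz": 0,"fingers": -1}
    - {"dx": 0,"dy": 0,"dz": 0,"rx": 0,"ry": 0,"rz": 0,"fingers": -1}
    - {"dx": 0,"dy": 0,"dz": 0,"rx": 0,"ry": 0,"rz": 0,"fingers": -1}
    - {"dx": 0,"dy": 0,"dz": 0,"rx": 0,"ry": 0,"rz": 0,"fingers": -1}
    - {"dx": 0,"dy": 0,"dz": 20,"rx": 0,"ry": 0,"rz": 0,"fingers": -1}
    - {"dx": 0,"dy": 0,"dz": 45,"rx": 0,"ry": 0,"rz": 0,"fingers": -1}

```text
clock: 11.55
tcp_pos: [0.5827, -0.0049, 0.1657]
orientation: [-0.004, 0.637, 0.771, -0.002]
wrist_force: [-0.2, -1.0, 0.1]
finger_gap: 0.0852
```

servo_tool:
  deltas:
    - {"dx": 0,"dy": 0,"dz": 30,"rx": 0,"ry": 0,"rz": -0.12,"fingers": -1}
    - {"dx": -24,"dy": -14,"dz": 25,"rx": 0,"ry": 0,"rz": -0.13,"fingers": -1}
    - {"dx": -24,"dy": -14,"dz": 0,"rx": 0,"ry": 0,"rz": -0.13,"fingers": -1}
    - {"dx": -24,"dy": -14,"dz": 0,"rx": 0,"ry": 0,"rz": -0.13,"fingers": -1}
    - {"dx": -24,"dy": -14,"dz": 0,"rx": 0,"ry": 0,"rz": -0.13,"fingers": -1}
    - {"dx": -24,"dy": -14,"dz": 0,"rx": 0,"ry": 0,"rz": -0.12,"fingers": -1}
    - {"dx": 0,"dy": 0,"dz": 0,"rx": 0,"ry": 0,"rz": 0,"fingers": -1}
    - {"dx": 0,"dy": 0,"dz": 0,"rx": 0,"ry": 0,"rz": 0,"fingers": -1}

```text
clock: 12.35
tcp_pos: [0.4655, -0.0755, 0.2243]
orientation: [0.0, 0.878, 0.479, 0.0]
wrist_force: [0.7, -0.6, 0.0]
finger_gap: 0.0856
```

```bash
python3 look.py w3
```

```text
[ 0.4655 -0.0755  0.2243] -32.7
```

View pics/w3.png

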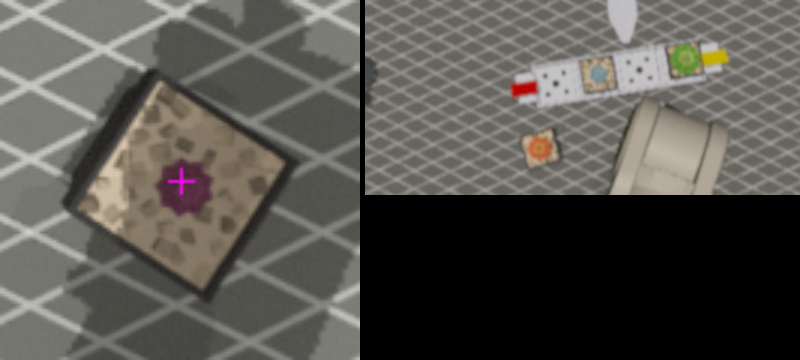

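Purple is centred (grit centre px (184,184), marker (180,180)) and its yaw matches. Blue is seated in the second cell from red.

servo_tool:
  deltas:
    - {"dx": -1,"dy": -1,"dz": -30,"rx": 0,"ry": 0,"rz": 0,"fingers": -1}
    - {"dx": 0,"dy": 0,"dz": -35,"rx": 0,"ry": 0,"rz": 0,"fingers": -1}
    - {"dx": 0,"dy": 0,"dz": -34,"rx": 0,"ry": 0,"rz": 0,"fingers": -1}
    - {"dx": 0,"dy": 0,"dz": -23,"rx": 0,"ry": 0,"rz": 0,"fingers": -1}
    - {"dx": 0,"dy": 0,"dz": 0,"rx": 0,"ry": 0,"rz": 0,"fingers": 1}
    - {"dx": 0,"dy": 0,"dz": 0,"rx": 0,"ry": 0,"rz": 0,"fingers": 1}
    - {"dx": 0,"dy": 0,"dz": 0,"rx": 0,"ry": 0,"rz": 0,"fingers": 1}
    - {"dx": 0,"dy": 0,"dz": 0,"rx": 0,"ry": 0,"rz": 0,"fingers": 1}

```text
clock: 13.25
tcp_pos: [0.4655, -0.0765, 0.1032]
orientation: [0.001, 0.878, 0.48, 0.001]
wrist_force: [0.3, 0.9, -2.1]
finger_gap: 0.0557
```

servo_tool:
  deltas:
    - {"dx": 0,"dy": 0,"dz": 10,"rx": 0,"ry": 0,"rz": 0,"fingers": 1}
    - {"dx": 0,"dy": 0,"dz": 25,"rx": 0,"ry": 0,"rz": 0,"fingers": 1}
    - {"dx": 0,"dy": 0,"dz": 35,"rx": 0,"ry": 0,"rz": 0,"fingers": 1}
    - {"dx": 0,"dy": 0,"dz": 30,"rx": 0,"ry": 0,"rz": 0,"fingers": 1}
    - {"dx": 7,"dy": 9,"dz": 20,"rx": 0,"ry": 0,"rz": 0.05,"fingers": 1}
    - {"dx": 13,"dy": 18,"dz": 0,"rx": 0,"ry": 0,"rz": 0.1,"fingers": 1}
    - {"dx": 13,"dy": 18,"dz": 0,"rx": 0,"ry": 0,"rz": 0.1,"fingers": 1}
    - {"dx": 13,"dy": 18,"dz": 0,"rx": 0,"ry": 0,"rz": 0.1,"fingers": 1}

```text
clock: 14.05
tcp_pos: [0.5111, -0.0128, 0.2237]
orientation: [0.001, 0.78, 0.626, 0.001]
wrist_force: [-0.2, -0.3, -1.4]
finger_gap: 0.0551
```

servo_tool:
  deltas:
    - {"dx": 15,"dy": 20,"dz": 0,"rx": 0,"ry": 0,"rz": 0.1,"fingers": 1}
    - {"dx": 15,"dy": 20,"dz": 0,"rx": 0,"ry": 0,"rz": 0.1,"fingers": 1}
    - {"dx": 15,"dy": 20,"dz": 0,"rx": 0,"ry": 0,"rz": 0.1,"fingers": 1}
    - {"dx": 14,"dy": 17,"dz": 0,"rx": 0,"ry": 0,"rz": 0.1,"fingers": 1}
    - {"dx": 2,"dy": 2,"dz": 0,"rx": 0,"ry": 0,"rz": 0,"fingers": 1}
    - {"dx": 0,"dy": 0,"dz": 0,"rx": 0,"ry": 0,"rz": 0,"fingers": 1}

```text
clock: 14.65
tcp_pos: [0.5715, 0.066, 0.2226]
orientation: [0.0, 0.641, 0.767, 0.0]
wrist_force: [-0.5, -0.9, -2.3]
finger_gap: 0.0554
```

servo_tool:
  deltas:
    - {"dx": 1,"dy": 0,"dz": -20,"rx": 0,"ry": 0,"rz": 0,"fingers": 1}
    - {"dx": 0,"dy": 0,"dz": -30,"rx": 0,"ry": 0,"rz": 0,"fingers": 1}
    - {"dx": 0,"dy": 0,"dz": -28,"rx": 0,"ry": 0,"rz": 0,"fingers": 1}
    - {"dx": 0,"dy": 0,"dz": -18,"rx": 0,"ry": 0,"rz": 0,"fingers": 1}
    - {"dx": 0,"dy": 0,"dz": -10,"rx": 0,"ry": 0,"rz": 0,"fingers": 1}
    - {"dx": 0,"dy": 0,"dz": -7,"rx": 0,"ry": 0,"rz": 0,"fingers": 1}
    - {"dx": 0,"dy": 0,"dz": -3,"rx": 0,"ry": 0,"rz": 0,"fingers": 1}
    - {"dx": 0,"dy": 0,"dz": 0,"rx": 0,"ry": 0,"rz": 0,"fingers": 1}

```text
clock: 15.45
tcp_pos: [0.5727, 0.0655, 0.1064]
orientation: [0.0, 0.641, 0.767, 0.0]
wrist_force: [0.2, 0.1, -1.8]
finger_gap: 0.0552
```

servo_tool:
  deltas:
    - {"dx": 0,"dy": 0,"dz": -1,"rx": 0,"ry": 0,"rz": 0,"fingers": 1}
    - {"dx": 0,"dy": 0,"dz": 0,"rx": 0,"ry": 0,"rz": 0,"fingers": 1}
    - {"dx": 0,"dy": 0,"dz": 0,"rx": 0,"ry": 0,"rz": 0,"fingers": -1}
    - {"dx": 0,"dy": 0,"dz": 0,"rx": 0,"ry": 0,"rz": 0,"fingers": -1}
    - {"dx": 0,"dy": 0,"dz": 0,"rx": 0,"ry": 0,"rz": 0,"fingers": -1}
    - {"dx": 0,"dy": 0,"dz": 0,"rx": 0,"ry": 0,"rz": 0,"fingers": -1}
    - {"dx": 0,"dy": 0,"dz": 20,"rx": 0,"ry": 0,"rz": 0,"fingers": -1}
    - {"dx": 0,"dy": 0,"dz": 45,"rx": 0,"ry": 0,"rz": 0,"fingers": -1}

```text
clock: 16.25
tcp_pos: [0.5697, 0.0658, 0.1668]
orientation: [-0.003, 0.641, 0.767, -0.003]
wrist_force: [1.3, -0.2, -0.5]
finger_gap: 0.085
```

servo_tool:
  deltas:
    - {"dx": 0,"dy": 0,"dz": 30,"rx": 0,"ry": 0,"rz": 0,"fingers": -1}
    - {"dx": -27,"dy": 5,"dz": 24,"rx": 0,"ry": 0,"rz": 0.11,"fingers": -1}
    - {"dx": -27,"dy": 5,"dz": 0,"rx": 0,"ry": 0,"rz": 0,"fingers": -1}
    - {"dx": -27,"dy": 5,"dz": 0,"rx": 0,"ry": 0,"rz": 0,"fingers": -1}
    - {"dx": -27,"dy": 5,"dz": 0,"rx": 0,"ry": 0,"rz": 0,"fingers": -1}
    - {"dx": 0,"dy": 0,"dz": 0,"rx": 0,"ry": 0,"rz": 0,"fingers": -1}
    - {"dx": 0,"dy": 0,"dz": 0,"rx": 0,"ry": 0,"rz": 0,"fingers": -1}

```text
clock: 16.95
tcp_pos: [0.4644, 0.0858, 0.2244]
orientation: [0.001, 0.598, 0.802, 0.0]
wrist_force: [-0.5, 0.2, 0.2]
finger_gap: 0.0855
```

```bash
python3 look.py w4
```

```text
[0.4644 0.0858 0.2244] 16.6
```

View pics/w4.png

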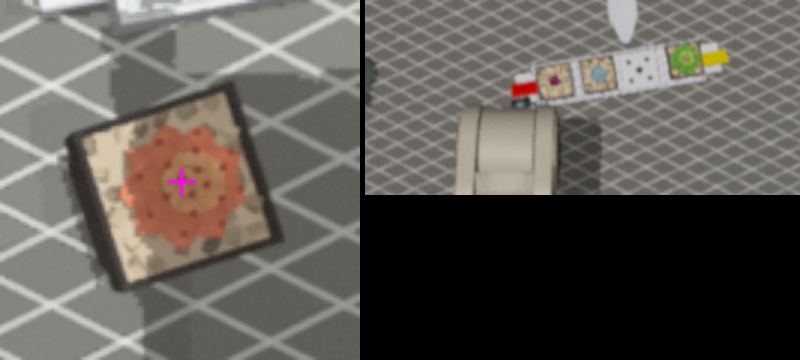

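Orange's grit centre is at px (178,188), about 2 mm toward −x, and its yaw is 17°. Purple is seated next to the red card.

servo_tool:
  deltas:
    - {"dx": -2,"dy": 1,"dz": -30,"rx": 0,"ry": 0,"rz": 0.01,"fingers": -1}
    - {"dx": 0,"dy": 0,"dz": -35,"rx": 0,"ry": 0,"rz": 0,"fingers": -1}
    - {"dx": 0,"dy": 0,"dz": -34,"rx": 0,"ry": 0,"rz": 0,"fingers": -1}
    - {"dx": 0,"dy": 0,"dz": -23,"rx": 0,"ry": 0,"rz": 0,"fingers": -1}
    - {"dx": 0,"dy": 0,"dz": 0,"rx": 0,"ry": 0,"rz": 0,"fingers": 1}
    - {"dx": 0,"dy": 0,"dz": 0,"rx": 0,"ry": 0,"rz": 0,"fingers": 1}
    - {"dx": 0,"dy": 0,"dz": 0,"rx": 0,"ry": 0,"rz": 0,"fingers": 1}
    - {"dx": 0,"dy": 0,"dz": 0,"rx": 0,"ry": 0,"rz": 0,"fingers": 1}

```text
clock: 17.85
tcp_pos: [0.4637, 0.0867, 0.1032]
orientation: [0.001, 0.594, 0.805, 0.001]
wrist_force: [-0.1, -0.5, -1.3]
finger_gap: 0.0553
```

servo_tool:
  deltas:
    - {"dx": 0,"dy": 0,"dz": 10,"rx": 0,"ry": 0,"rz": 0,"fingers": 1}
    - {"dx": 0,"dy": 0,"dz": 25,"rx": 0,"ry": 0,"rz": 0,"fingers": 1}
    - {"dx": 0,"dy": 0,"dz": 35,"rx": 0,"ry": 0,"rz": 0,"fingers": 1}
    - {"dx": 0,"dy": 0,"dz": 30,"rx": 0,"ry": 0,"rz": 0,"fingers": 1}
    - {"dx": 7,"dy": -9,"dz": 20,"rx": 0,"ry": 0,"rz": -0.02,"fingers": 1}
    - {"dx": 16,"dy": -19,"dz": 0,"rx": 0,"ry": 0,"rz": -0.02,"fingers": 1}
    - {"dx": 18,"dy": -21,"dz": 0,"rx": 0,"ry": 0,"rz": -0.02,"fingers": 1}
    - {"dx": 18,"dy": -21,"dz": 0,"rx": 0,"ry": 0,"rz": -0.02,"fingers": 1}

```text
clock: 18.65
tcp_pos: [0.5222, 0.0162, 0.2239]
orientation: [0.001, 0.626, 0.78, 0.001]
wrist_force: [0.2, 0.7, -2.0]
finger_gap: 0.0554
```

servo_tool:
  deltas:
    - {"dx": 18,"dy": -22,"dz": 0,"rx": 0,"ry": 0,"rz": -0.02,"fingers": 1}
    - {"dx": 18,"dy": -22,"dz": 0,"rx": 0,"ry": 0,"rz": -0.015,"fingers": 1}
    - {"dx": 18,"dy": -22,"dz": 0,"rx": 0,"ry": 0,"rz": 0,"fingers": 1}
    - {"dx": 15,"dy": -17,"dz": 0,"rx": 0,"ry": 0,"rz": 0,"fingers": 1}
    - {"dx": 8,"dy": -9,"dz": 0,"rx": 0,"ry": 0,"rz": 0,"fingers": 1}
    - {"dx": 0,"dy": 0,"dz": 0,"rx": 0,"ry": 0,"rz": 0,"fingers": 1}
    - {"dx": 0,"dy": 0,"dz": 0,"rx": 0,"ry": 0,"rz": 0,"fingers": 1}

```text
clock: 19.35
tcp_pos: [0.5978, -0.0747, 0.2222]
orientation: [-0.0, 0.639, 0.769, 0.0]
wrist_force: [-0.6, -0.2, -0.8]
finger_gap: 0.0554
```

servo_tool:
  deltas:
    - {"dx": 2,"dy": -1,"dz": -20,"rx": 0,"ry": 0,"rz": 0,"fingers": 1}
    - {"dx": 0,"dy": 0,"dz": -30,"rx": 0,"ry": 0,"rz": 0,"fingers": 1}
    - {"dx": 0,"dy": 0,"dz": -28,"rx": 0,"ry": 0,"rz": 0,"fingers": 1}
    - {"dx": 0,"dy": 0,"dz": -18,"rx": 0,"ry": 0,"rz": 0,"fingers": 1}
    - {"dx": 0,"dy": 0,"dz": -10,"rx": 0,"ry": 0,"rz": 0,"fingers": 1}
    - {"dx": 0,"dy": 0,"dz": -7,"rx": 0,"ry": 0,"rz": 0,"fingers": 1}
    - {"dx": 0,"dy": 0,"dz": -3,"rx": 0,"ry": 0,"rz": 0,"fingers": 1}
    - {"dx": 0,"dy": 0,"dz": 0,"rx": 0,"ry": 0,"rz": 0,"fingers": 1}

```text
clock: 20.15
tcp_pos: [0.6007, -0.0761, 0.1064]
orientation: [0.0, 0.639, 0.769, 0.0]
wrist_force: [0.5, 0.1, -1.7]
finger_gap: 0.055
```

servo_tool:
  deltas:
    - {"dx": 0,"dy": 0,"dz": -1,"rx": 0,"ry": 0,"rz": 0,"fingers": 1}
    - {"dx": 0,"dy": 0,"dz": 0,"rx": 0,"ry": 0,"rz": 0,"fingers": 1}
    - {"dx": 0,"dy": 0,"dz": 0,"rx": 0,"ry": 0,"rz": 0,"fingers": -1}
    - {"dx": 0,"dy": 0,"dz": 0,"rx": 0,"ry": 0,"rz": 0,"fingers": -1}
    - {"dx": 0,"dy": 0,"dz": 0,"rx": 0,"ry": 0,"rz": 0,"fingers": -1}
    - {"dx": 0,"dy": 0,"dz": 0,"rx": 0,"ry": 0,"rz": 0,"fingers": -1}
    - {"dx": 0,"dy": 0,"dz": 20,"rx": 0,"ry": 0,"rz": 0,"fingers": -1}
    - {"dx": 0,"dy": 0,"dz": 45,"rx": 0,"ry": 0,"rz": 0,"fingers": -1}

```text
clock: 20.95
tcp_pos: [0.5978, -0.0756, 0.1665]
orientation: [-0.004, 0.639, 0.769, -0.002]
wrist_force: [1.4, -0.0, -0.4]
finger_gap: 0.0857
```

servo_tool:
  deltas:
    - {"dx": 0,"dy": 0,"dz": 40,"rx": 0,"ry": 0,"rz": 0,"fingers": -1}
    - {"dx": 0,"dy": 0,"dz": 40,"rx": 0,"ry": 0,"rz": 0,"fingers": -1}
    - {"dx": -40,"dy": 0,"dz": 10,"rx": 0,"ry": 0,"rz": 0,"fingers": -1}
    - {"dx": -40,"dy": 0,"dz": 0,"rx": 0,"ry": 0,"rz": 0,"fingers": -1}
    - {"dx": -40,"dy": 0,"dz": 0,"rx": 0,"ry": 0,"rz": 0,"fingers": -1}
    - {"dx": -40,"dy": 0,"dz": 0,"rx": 0,"ry": 0,"rz": 0,"fingers": -1}
    - {"dx": 0,"dy": 0,"dz": 0,"rx": 0,"ry": 0,"rz": 0,"fingers": -1}
    - {"dx": 0,"dy": 0,"dz": 0,"rx": 0,"ry": 0,"rz": 0,"fingers": -1}

```text
clock: 21.75
tcp_pos: [0.4402, -0.0763, 0.2605]
orientation: [0.001, 0.639, 0.769, 0.0]
wrist_force: [-0.0, -0.2, 0.6]
finger_gap: 0.0856
```

```bash
python3 - <<'E'
from h import *
o=[]
for n in ("top","scene"):
    c=read_camera(n); t=rect(c,0.059)
    for x,y in((.5727,.066),(.586,-.0045),(.5995,-.0755),(.613,-.146)): cv2.drawMarker(t,(int((Y1-y)*1000),int((X1-x)*1000)),(255,0,255),0,8,1)
    o.append(cv2.resize(t[70:230,270:610],None,fx=1.6,fy=1.6))
    o.append(cv2.resize(c["img"][110:340,80:560],(544,256)))
o=[o[0],o[2],cv2.resize(o[3],(544,86))] 
cv2.imwrite("pics/end.png",np.vstack(o)[:,:,::-1])
E
```

```text
(no output)
```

View pics/end.png

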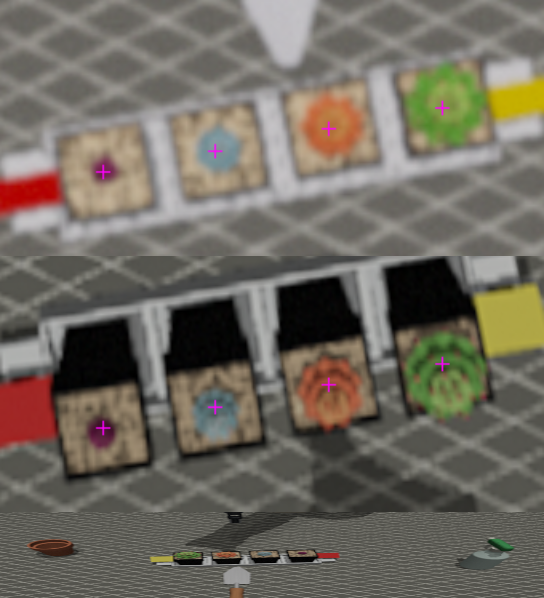

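Both cameras show the pots square in their cells, with each centre within about 3 mm of its mark. The order from red is purple, blue, orange, green. I'm handing in.

```bash
python3 -c "
from h import *
print(env.get_state()['clock'],[round(float(max(np.abs(env.get_state()['qvel']))),4)]); print(job.hand_in())"
```

```text
21.85 [0.0193]
the job is handed in; nothing more can be done
None
```

I placed all four succulents in the tray and handed the job in at about 22 s of the 102 s allowed. From the red card to the yellow they run purple, blue, orange, green.

- **Handling:** I gripped each pot by its rim at 40 N, lowered it to the cell floor and then released it. I saw no slip, no tipping and no unusual forces.
- **Last checks:** The top and scene views show each pot square and upright, within about 3 mm of its cell centre by eye. The arm was clear of everything. The clay pot, spray bottle and trowel looked to be in their original places, but I did not measure them.
- **What disagreed:** The first automatic fit on the blue pot was wrong, so I took its pose by eye from the wrist camera before gripping. The first two tray outline fits disagreed by about 10 mm because one included the end tabs, so I used the floor-hole positions instead, where both cameras agreed to about 2 mm.

The hand-in reports no verdict, so I have no confirmation beyond these checks.

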